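# Ready an overhauled alternator for its run-in

## Task

Get the overhauled alternator ready for its run-in: first pick all the old hardware out of the stand's catch tray into the tote, then give the bare fan a brisk flick by hand so that it runs on freely on its own, and let it come to rest. Then hang the pulley guard by both its holes on the two pegs in front of the pulley, back against the posts, let go of it, and flick the fan once more to see that it still runs freely with the guard on. Finish with the fan at rest, and leave the other things on the bench where they are.

Things in the scene. Friction and masses are not known exactly. Their poses are not given: they have to be found in the camera images.
- stand: fixed grey base plate, 350 x 190 x 12 mm, with a 112 mm alternator lying level in cradles and a blue drive motor behind. Origin: on the bench under the rotor axis; z up, -x points out of the pulley end, y left. In its frame (mm): rotor axis along x at z 115; alternator body from x -14 back, radius 58 (bolt bosses to 66); two guard posts 20 mm wide at y +80 and -80, front face x -58, top z 162
- tray_floor (a point): centre of the floor of the shallow sheet-steel catch tray on the bench beside the stand (axes as the stand's). Inside 260 mm along x, 300 mm along y; floor 3 mm above the bench; walls 3 mm thick, 12 mm above the floor, with a rolled rim to 14.5 mm. The hardware lies in it about 80 mm apart
- rotor (a joint): turning angle of rotor, fan and pulley, rad, endless, free either way; positive moves the topmost blade to the left as seen from the pulley end. New ball bearings: let go at 3 rad/s it coasts about 3 s, at 8 rad/s about 6 s, and then stands
- fan_wheel: open steel fan wheel behind the pulley, turning with the rotor about its own x axis. Origin: on the axis, at the stand's x 0. 10 flat radial blades 36 degrees apart, 2.5 mm thick, reaching from 42 to 68 mm radius, 24 mm deep along the axis (stand x -46 to -22); the first lies along its own y axis. Its top stands free, also with the guard hung
- pulley: six-groove belt pulley, 66 mm diameter, on the shaft in front of the fan (stand x -83 to -46), turning with it; the shaft nut in it ends at stand x -90. Origin: on the axis, at its rear end (stand x -46)
- fan_centre (a point): point on the rotor axis in the middle of the depth of the fan blades, at stand x -34 (axes as the stand's), 115 mm above the bench, so the blade tips reach 183 mm
- guard: loose pulley guard of aluminium sheet, 0.3 to 0.5 kg, standing upright on the bench: a box 110 mm wide (y), 96 high, 55 deep, open at the back (inside 104 x 90), with a flange 4 mm thick, 206 mm wide over all, on its rear edges and a round 14 mm hole in it on each side. Origin: middle of the lower rear edge; z up; closed front at x -55, back face of the flange at x 0
- guard_handle (a point): middle of the grip bar of the handle on the guard: a black bar along the guard's y, 80 mm long, 12 thick (x), 18 high; its middle is 34 mm above the box top, 130 mm above the guard's lower edge, 24 mm in front of the flange's back face; 25 mm clear under the bar between its legs
- guard_hole_left (a point): centre of the guard's left hole (14 mm), in the middle of the flange's thickness, 78 mm above the guard's lower edge, at guard y +80 mm
- guard_hole_right (a point): centre of the guard's right hole, at guard y -80 mm, otherwise the same
- peg_left (a point): root of the left peg, on its axis at the front face of the left post (axes as the stand's), 145 mm above the bench: a round-ended 8 mm steel peg reaching 32 mm out to the stand's -x and rising 10 degrees, its end 5 mm above the root. Hung, the hole's upper edge rests on the peg and the flange's back lies against the post
- peg_right (a point): root of the right peg, at stand y -80 mm, otherwise the same
- tote: fixed grey open plastic tote, outside 150 (x) x 210 (y) x 62 mm high, walls and floor 4 mm. Origin: centre of its underside; z up
- tote_floor (a point): centre of the tote's inner floor, 4 mm above the bench
- bearing_a: old ball bearing, 40 mm diameter, 12 mm high, lying flat. Origin: centre of its underside; z up. Absent in some runs
- bearing_b: a second old ball bearing, the same size. Origin: centre of its underside; z up. Absent in some runs
- brush_block: old brush holder, 49 x 74 x 34 mm: a black block on a flat white gasket plate about 48 x 48 mm and 4 mm thick, with a low arm to its -y. Take it by the block, which is 25 mm across (x -11 to 14), y -3 to 29 and 18 mm high, narrow spring posts above it to 34. Origin: underside, middle of the whole; z up. Absent in some runs
- bolt_long: hex bolt lying on its side, 65 mm long, head 15 mm across, 13 mm high as it lies. Origin: underside, middle of its length; its length runs along its own y axis. Absent in some runs
- bolt_mid: hex bolt lying on its side, 50 mm long, head 15 mm across, 13 mm high as it lies. Origin: underside, middle of its length; its length runs along its own y axis. Absent in some runs
- bolt_short: hex bolt lying on its side, 37 mm long, head 15 mm across, 13 mm high as it lies. Origin: underside, middle of its length; its length runs along its own y axis. Absent in some runs
- grease: closed grease tin, 63 mm diameter, 38 mm high, not to be disturbed. Origin: centre of its underside
- reel: solder reel, 52 mm diameter, 34 mm high, not to be disturbed. Origin: centre of its underside
- gauge: feeler gauge folded in its steel case, 99 mm long along its own y axis, 22 wide, 13 high, not to be disturbed. Origin: underside, middle

How it is judged (in metres and radians):
On the way, in this order (a step that is already met when the one before it is completed fails the run):
1. all the hardware of the catch tray lies in the tote (x of bearing_a in the frame of tote between -0.073 and 0.073 m and y of bearing_a in the frame of tote between -0.103 and 0.103 m and z of bearing_a in the frame of tote between -0.01 and 0.055 m and x of bearing_b in the frame of tote between -0.073 and 0.073 m and y of bearing_b in the frame of tote between -0.103 and 0.103 m and z of bearing_b in the frame of tote between -0.01 and 0.055 m and x of bolt_long in the frame of tote between -0.073 and 0.073 m and y of bolt_long in the frame of tote between -0.103 and 0.103 m and z of bolt_long in the frame of tote between -0.01 and 0.055 m and x of bolt_mid in the frame of tote between -0.073 and 0.073 m and y of bolt_mid in the frame of tote between -0.103 and 0.103 m and z of bolt_mid in the frame of tote between -0.01 and 0.055 m and x of bolt_short in the frame of tote between -0.073 and 0.073 m and y of bolt_short in the frame of tote between -0.103 and 0.103 m and z of bolt_short in the frame of tote between -0.01 and 0.055 m and x of brush_block in the frame of tote between -0.073 and 0.073 m and y of brush_block in the frame of tote between -0.103 and 0.103 m and z of brush_block in the frame of tote between -0.01 and 0.055 m), for 0.2 s.
2. the fan runs freely, with nothing on it, without the guard ((velocity of joint rotor above 1.5 rad/s or velocity of joint rotor below -1.5 rad/s) and contact force between each of fan_wheel, pulley and anything else below 0.05 N and distance between guard_hole_left and peg_left above 0.06 m), for 0.8 s.
3. the fan stands and the guard hangs on both pegs, let go (distance between guard_hole_left and peg_left below 0.012 m and distance between guard_hole_right and peg_right below 0.012 m and angle between guard's own z axis and vertical below 0.15 rad and velocity of joint rotor between -0.2 and 0.2 rad/s and contact force between guard and the fingers below 0.05 N and linear speed of guard below 0.02 m/s), for 0.3 s.
4. the fan runs freely, with nothing on it, with the guard hung ((velocity of joint rotor above 1.5 rad/s or velocity of joint rotor below -1.5 rad/s) and contact force between each of fan_wheel, pulley and anything else below 0.05 N and distance between guard_hole_left and peg_left below 0.012 m and distance between guard_hole_right and peg_right below 0.012 m and angle between guard's own z axis and vertical below 0.15 rad), for 0.8 s.
At the end, for the whole second after the job is handed in: all hardware present is in the tote (below 55 mm); both guard holes within 12 mm of their peg roots, guard within 0.15 rad of upright, released, still; fan at rest, untouched. Running freely: over 1.5 rad/s either way for 0.8 s with nothing touching fan or pulley (all of step 1 and all of step 3 and contact force between each of fan_wheel, pulley and anything else below 0.05 N).
It fails at once if the grease tin, the solder reel or the feeler gauge is moved more than 3 cm (distance of any of grease, reel, gauge from where it was at the start of the episode above 0.03 m).
Of bearing_a, bolt_long, bearing_b, bolt_short, brush_block, bolt_mid only 3 to 5 are there at a start; the rules pass over those that are not, and their reading is None.
At some moment in a run one of bearing_a, bearing_b, bolt_long, bolt_mid, bolt_short, brush_block may be knocked a few centimetres aside while the robot is not near it.
It also fails if it takes over 210 s, if anything falls off the work surface, if the arm or the gripper's body presses on something with over 40 N, if the wrist force passes 120 N, or if a joint passes its speed limit or range.

## Robot

A 6-joint arm with a two-finger parallel gripper is mounted at the origin on a cart in front of the work surface, level with it; the furniture and walls round the work are solid. World frame = base frame: x ahead of the robot, y to its left, z up, the work surface at z = 0. Lengths are in mm, angles in rad, forces in N, time in s.
With the tool pointing down it reaches from about 350 to 975 mm from the base axis. Payload 7.1 kg.
Tool frame: the origin (TCP) lies midway between the tips of the shut fingers; the grasp point (between the pads) lies 19 mm behind it (ctrl.grasp_offset is the distance from the TCP to the grasp point, in mm); z points along the fingers, y is the line along which they close (so a half turn about z gives the same grasp; the last joint's range is limited). The gripper opens to 88 mm and grips with 3 to 60 N. Pads are 20 mm wide; open, the fingers measure 115 mm over their backs; the gripper's body (75 mm by 178 mm) begins 61 mm behind the grasp point.
Start: joints at [-1.121, 0.423, 1.63, -0, 1.089, -0.019], TCP at [282.399, -557.544, 190.875] pointing down, gripper open.
Joint ranges: [-3, 3], [-0.9, 2.11], [0.09, 2.58], [-1.31, 4.45], [0.11, 2.69], [-2.54, 2.54]. Speed limits (rad/s): [2.39, 2.39, 3.01, 3.14, 3.14, 3.14].

## Interface

Orientations are given as a rotation vector (axis times angle).
In Python, from workcell import ctrl gives the robot as it stands. The module is installed in compiled form; this text tells all that it offers.
- The arm moves only by the tool servo_tool, never from a script. Its argument "rows" is a list of rows, each a list of 7 numbers: the turn, a rotation vector about the tool's x, y, z as a fraction of full scale, then the shift along the tool's x, y, z as a fraction of full scale, then the finger opening in mm, from 0 to 87.8. A call has 1 to 10 rows; each row is the pose to reach, as a shift and turn from the pose commanded when the call began, along the tool's axes at that moment; what a row does not reach only later rows make up. Full scale, the value 1, is 20 cm for a shift and 1.5 rad for a turn. A row lasts 1/8 s, in which the tool goes at most 62.5 mm and 10.7 degrees, less where a joint would pass 70% of its speed; a pose out of reach is approached as far as the arm can. A call with a number of a shift or a turn outside -1 to 1 is refused whole. A call with a gripper value outside its range is refused whole. The fingers move at their own pace and stop on an object; the grip force is fixed at half the most. Time passes only in rows, so rows that repeat a pose let the fingers close. It gives the time, the measured TCP pose, the force, the opening and the grip force at its end, in the units of the state.
- ctrl.get_obs(): the state, without advancing time (a new reading comes with each control period).
- ctrl.get_image(name): name is "side" or "top"; returns (picture, depth): 480x640x3 uint8, red, green, blue; 480x640 float32, mm along the optical axis (not along the pixel's ray), 0 where there is no reading.
- ctrl.camera_info(name): a dict with "intrinsics" (3x3 intrinsics, pixels), "k1" (the pictures are not rectified: a ray, as slopes to the right and down, at radius r is drawn at 1 + k1 r^2 times it, then the intrinsics apply), "R" (3x3) and "t" (3): a world point X has camera coordinates R X + t. Camera axes: x right, y down, z forward; pixel columns grow to the right and rows downward; lengths in mm; the calibration is good to about 2 mm. A picture is of the moment at which its call begins. camera_info takes no time and is no camera call.
- ctrl.close_job(): hands the job in; it is judged then, once.
The state is a dict: "t": time; "qpos": joint angles; "qvel": joint speeds; "joint_torque": joint torques, N m; "ee_pos": TCP position; "orientation": TCP orientation; "ft_force": force on the tool from outside, world axes, zero at the start; "moment": the same for the moment, N m; "width": finger opening in mm; "grasp_force": force on a finger pad.
Only numpy, scipy, OpenCV 4.12 (cv2) and the standard library are available. Lean on these libraries where they do the work, as an engineer would, in place of code of your own. Each camera call takes 0.05 s, during which the arm holds its last target. There are 200 camera calls.

## Working session

There is one attempt and no reset: what is moved stays moved. The work goes in short steps, Python scripts to look and compute and a tool call to move; the robot and the scene stay as the last step left them, time stands still between calls to the robot, and variables do not carry over. Pictures are saved under pics/ and viewed, at most 14 in all, crops included, and the job is handed in when it is done.

Besides the shell and the picture viewer there is one more tool, called after "Emit:" as name(argument=value, ...), one argument or row to a line, values as JSON. servo_tool: Moves the arm, as the interface text tells. Its arguments: {"type":"object","properties":{"rows":{"type":"array","items":{"type":"array","items":{"type":"number"}}}},"required":["rows"]}

```bash
mkdir -p pics
cat > h.py <<'E'
import numpy as np, cv2
from workcell import ctrl
from scipy.spatial.transform import Rotation as Rot
np.set_printoptions(precision=3,suppress=True)
def cam(n):
    c=ctrl.camera_info(n); return np.array(c["intrinsics"]),c["k1"],np.array(c["R"]),np.array(c["t"])
def rays(n,uv):
    K,k,R,t=cam(n); uv=np.asarray(uv,float).reshape(-1,1,2)
    d=cv2.undistortPoints(uv,K,np.array([k,0,0,0.]))[:,0]
    return np.c_[d,np.ones(len(d))],R,t
def plane(n,uv,z):
    d,R,t=rays(n,uv); w=d@R; o=-R.T@t
    return o+w*((z-o[2])/w[:,2])[:,None]
def cloud(n,D):
    v,u=np.mgrid[:480,:640]; d,R,t=rays(n,np.c_[u.ravel(),v.ravel()])
    return ((d*D.reshape(-1,1)-t)@R).reshape(480,640,3)
def proj(n,X):
    K,k,R,t=cam(n); return cv2.projectPoints(np.asarray(X,float).reshape(-1,1,3),cv2.Rodrigues(R)[0],t,K,np.array([k,0,0,0.]))[0][:,0]
def snap(n,name=None):
    I,D=ctrl.get_image(n)
    if name: cv2.imwrite("pics/"+name,I[:,:,::-1]); np.savez("pics/"+name[:-4],I=I,D=D)
    return I,D
E
python3 - <<'E'
from h import *
for n in("side","top"):
    I,D=snap(n,n+"0.png"); K,k,R,t=cam(n); print(n,K[0,0],k,-R.T@t,R[2],(D>0).mean())
o=ctrl.get_obs();print(o["t"],o["orientation"],Rot.from_rotvec(o["orientation"]).as_matrix(),ctrl.grasp_offset)
E
```

```text
side 495.68298455508756 -0.09491513722181652 [ 390.394 1193.826  714.439] [ 0.145 -0.878 -0.456] 0.9929296875
top 616.0611054715382 -0.03445161841768691 [ 384.007   14.716 1559.67 ] [ 0.134  0.006 -0.991] 0.9960514322916667
0.1 [-3.054 -0.729  0.   ] [[ 0.892  0.452 -0.001]
 [ 0.452 -0.892  0.001]
 [ 0.    -0.001 -1.   ]] 18.700000000000003
```

View pics/top0.png

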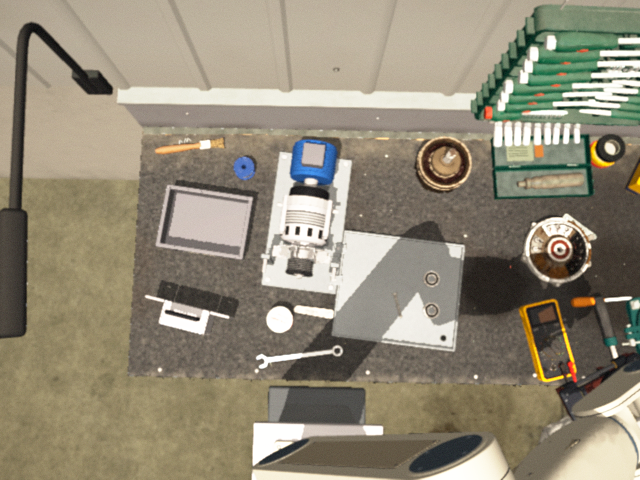

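View pics/side0.png

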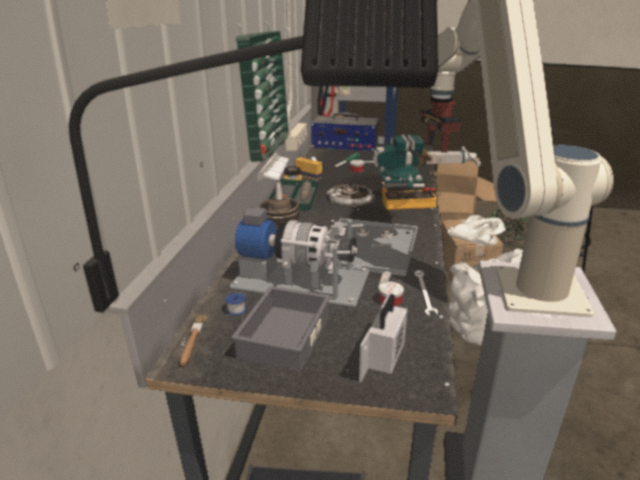

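Run:
```python
from h import *
f=np.load("pics/top0.npz");I=f["I"];P=cloud("top",f["D"]);np.save("pics/P0.npy",P)
c=cv2.resize(I[130:360,140:470],None,fx=2.4,fy=2.4,interpolation=cv2.INTER_CUBIC);cv2.imwrite("pics/c0.png",c[:,:,::-1])
for u,v in[(432,278),(432,310),(397,305),(443,338),(345,235),(463,243),(455,348),(335,338),(280,320),(313,312),(245,168),(300,260),(265,285),(351,160),(205,220),(180,310),(150,295)]:
  print(u,v,P[v,u],I[v,u])
```

```text
432 278 [ 517.523 -284.638   -2.384] [141 138 130]
432 310 [ 436.396 -283.747    0.833] [147 144 134]
397 305 [ 446.586 -193.534   14.656] [140 130 118]
443 338 [ 366.987 -312.094   -3.521] [46 46 40]
345 235 [620.662 -60.968  15.073] [227 223 211]
463 243 [ 609.822 -365.871   -7.431] [87 79 68]
455 348 [ 342.84  -341.044    1.399] [154 149 136]
335 338 [361.45  -40.54   -1.442] [54 53 49]
280 320 [402.821  96.564  37.303] [255 254 252]
313 312 [425.044  16.007   2.957] [251 246 234]
245 168 [794.379 201.151  -2.349] [ 65  86 143]
300 260 [540.92   48.637 137.931] [121 113 105]
265 285 [490.18  138.666   5.099] [174 165 155]
351 160 [816.567 -73.654  15.463] [170 161 148]
205 220 [653.718 298.19    3.719] [210 196 190]
180 310 [420.273 331.54   94.239] [225 213 204]
150 295 [458.811 430.992  -3.227] [153 141 125]
```

View pics/c0.png

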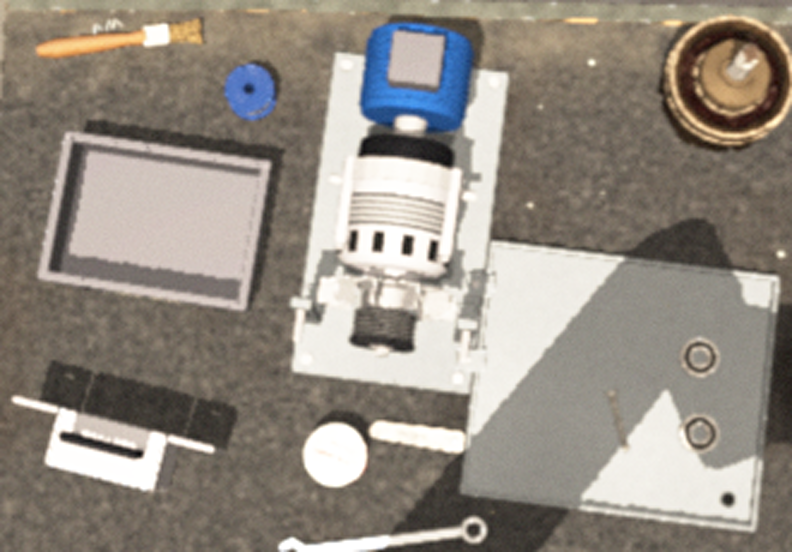

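Run:
```python
from h import *
f=np.load("pics/top0.npz");I=f["I"];P=np.load("pics/P0.npy");Z=P[:,:,2]
def comps(m,z,amin=8,n="top"):
    k,l,s,c=cv2.connectedComponentsWithStats(m.astype(np.uint8))
    for i in range(1,k):
        if s[i,4]<amin: continue
        v,u=np.where(l==i); X=plane(n,np.c_[u,v],z)[:,:2].astype(np.float32)
        r=cv2.minAreaRect(X); print("  px",c[i].round(1),s[i,4],"rect c",np.round(r[0],1),"size",np.round(r[1],1),"ang",round(r[2],1),"medz",np.median(Z[v,u]).round(1))
def box(u0,u1,v0,v1):
    m=np.zeros((480,640),bool); m[v0:v1,u0:u1]=1; return m
g=I.astype(int).sum(2)/3
print("posts");comps((Z>150)&(Z<172)&box(255,350,240,290),162,4)
print("pegs region 140-155");comps((Z>138)&(Z<156)&box(255,350,240,290),147,4)
print("bar");comps((Z>118)&(Z<150)&box(140,240,280,340),139)
print("boxtop");comps((Z>85)&(Z<108)&box(140,240,280,340),96)
print("tote rim");comps((Z>50)&(Z<72)&box(150,260,175,265),62)
print("tin");comps((Z>28)&(Z<48)&box(255,300,295,345),38)
print("reel");comps((Z>24)&(Z<45)&box(225,265,150,185),34)
print("gauge");comps((g>200)&box(293,334,300,325),13)
print("bearing");comps((g<100)&box(420,445,265,320),15)
print("bolt");comps((I[:,:,0].astype(int)-I[:,:,2]>18)&box(385,410,285,325),8,4)
# stand plate corners
C=np.array([[335,55],[507,72],[470,392],[293,372]])/2.4+[140,130]
print(plane("top",C,12))
C=np.array([[492,241],[779,275],[754,530],[462,493]])/2.4+[140,130]
print(plane("top",C,17))
print("zbench",np.median(Z[330:345,180:250]))
```

```text
posts
  px [309.4 240.5] 37 rect c [582.5  28.5] size [ 4.6 50.4] ang 1.2 medz 154.7
  px [284.3 249.1] 80 rect c [560.6  78.3] size [23.1 36.5] ang 1.2 medz 157.1
  px [306.8 251.2] 84 rect c [557.1  34.6] size [42.5 26.1] ang 81.7 medz 162.7
  px [265.  256.2] 42 rect c [544.6 128.2] size [11.5 18.4] ang 1.2 medz 160.4
  px [264.1 267. ] 27 rect c [521.4 129.2] size [ 7.5 25.2] ang 82.4 medz 152.8
  px [334.7 264.9] 40 rect c [528.5 -32. ] size [ 9.2 18.3] ang 1.2 medz 160.6
  px [333.1 275.8] 24 rect c [505.4 -28.1] size [ 7.1 22.9] ang 82.9 medz 152.7
pegs region 140-155
  px [307.6 241.8] 102 rect c [581.   33.2] size [11.7 69.5] ang 1.2 medz 145.3
  px [286.8 249.8] 60 rect c [560.4  75.9] size [24.9 25.7] ang 72.7 medz 149.8
  px [300.5 248. ] 4 rect c [567.9  47.9] size [0.  6.9] ang 1.2 medz 148.3
  px [307. 249.] 5 rect c [565.8  32.9] size [0.  9.2] ang 1.2 medz 146.8
  px [322.6 254.7] 85 rect c [552.8   1.4] size [29.6 25.2] ang 81.7 medz 144.4
  px [309.  252.5] 4 rect c [557.8  28.1] size [7. 0.] ang 1.3 medz 153.7
  px [264.6 264.7] 48 rect c [525.9 128.6] size [11.8 
[... 513 characters left out ...]
.4] ang 1.3 medz 37.0
reel
  px [243.5 166.5] 304 rect c [788.7 200.8] size [49.9 48.5] ang 2.0 medz 33.1
gauge
  px [314.6 311.2] 315 rect c [427.7  14.6] size [99.  21.7] ang 81.8 medz 7.5
bearing
  px [430.5 278.8] 31 rect c [ 514.8 -280. ] size [27.7 27.9] ang 1.2 medz 14.3
  px [432.1 309.9] 35 rect c [ 436.4 -280.8] size [29.8 24.8] ang 26.8 medz 14.7
bolt
  px [397.3 304.7] 81 rect c [ 446.7 -194.5] size [66. 11.] ang 14.4 medz 11.3
[[832.551 111.289  12.   ]
 [817.551 -74.498  12.   ]
 [472.639 -40.278  12.   ]
 [489.548 145.453  12.   ]]
[[ 632.117  -60.705   17.   ]
 [ 602.34  -363.912   17.   ]
 [ 336.276 -335.367   17.   ]
 [ 367.928  -33.582   17.   ]]
zbench -0.8801076773170239
```

Emit:
servo_tool(
  rows=[
    [0,0,0.313,0.988,-0.483,0,66],
    [0,0,0.313,0.988,-0.483,0,66],
    [0,0,0.313,0.988,-0.483,0,66],
    [0,0,0.313,0.988,-0.483,0,66],
    [0,0,0.313,0.988,-0.483,0,66],
  ],
)

```text
t: 0.72
ee_pos: [416.1, -380.1, 190.6]
orientation: [-3.141, -0.005, 0.001]
ft_force: [-0.1, -0.8, 0.3]
width: 66.0
grasp_force: 0.0
```

Emit:
servo_tool(
  rows=[
    [0,0,0,0.5,-0.5,0.45,66],
    [0,0,0,0.5,-0.5,0.45,66],
    [0,0,0,0.5,-0.5,0.45,66],
    [0,0,0,0.5,-0.5,0.45,66],
  ],
)

```text
t: 1.23
ee_pos: [514.7, -280.9, 98.7]
orientation: [-3.14, -0.003, 0.005]
ft_force: [0.1, -0.5, -0.5]
width: 65.9
grasp_force: 0.0
```

Run:
```python
from h import *
snap("top","t1.png");o=ctrl.get_obs();print(o["t"],o["qpos"],o["ee_pos"],Rot.from_rotvec(o["orientation"]).as_matrix(),o["width"],o["ft_force"])
print(proj("top",[o["ee_pos"]]))
```

```text
1.275 [-0.522  0.486  1.776 -0.001  0.882  1.049] [ 514.541 -282.198   99.889] [[ 1.     0.001 -0.002]
 [ 0.001 -1.     0.001]
 [-0.002 -0.001 -1.   ]] 66.05427334778848 [0.154 0.413 0.32 ]
[[439.195 275.733]]
```

View pics/t1.png

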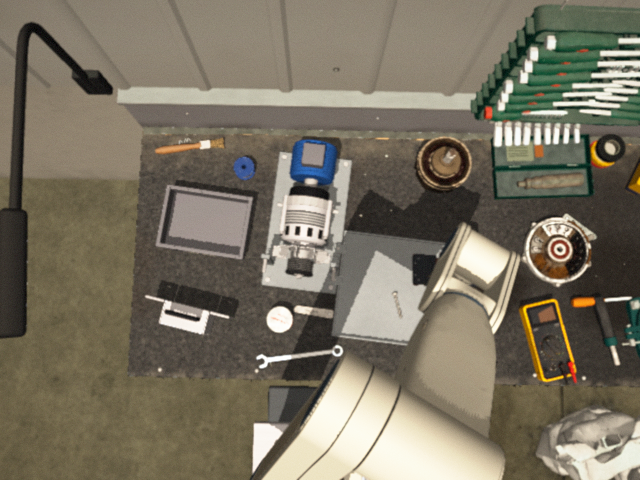

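Emit:
servo_tool(
  rows=[
    [0,0,0,0,0,0.3,66],
    [0,0,0,0,0,0.45,66],
    [0,0,0,0,0,0.465,66],
    [0,0,0,0,0,0.465,30],
    [0,0,0,0,0,0.465,30],
    [0,0,0,0,0,0.465,30],
    [0,0,0,0,0,0.465,30],
    [0,0,0,0,0,0.465,30],
  ],
)

```text
t: 2.28
ee_pos: [515.2, -282.1, 8.2]
orientation: [3.141, -0.001, 0.001]
ft_force: [-0.0, -0.2, -0.5]
width: 29.8
grasp_force: 0.0
```

Emit:
servo_tool(
  rows=[
    [0,0,0,0,0,-0.2,30],
    [0,0,0,0,0,-0.5,30],
    [0,0,0,0,0,-0.8,30],
    [0,0,0,0,0,-1,30],
    [0,0,0,0,0,-1,30],
  ],
)

```text
t: 2.9
ee_pos: [517.1, -283.2, 211.6]
orientation: [3.138, -0.001, 0.01]
ft_force: [0.4, 0.3, -0.7]
width: 29.9
grasp_force: 0.0
```

Emit:
servo_tool(
  rows=[
    [0,0,0,0.3,-1,-0.2,66],
    [0,0,0,0.3,-1,-0.2,66],
    [0,0,0,0.3,-1,-0.2,66],
    [0,0,0,0.3,-1,-0.2,66],
  ],
)

```text
t: 3.4
ee_pos: [575.3, -79.1, 246.8]
orientation: [-3.141, -0.003, 0.002]
ft_force: [0.4, 0.3, -1.0]
width: 64.6
grasp_force: 0.0
```

Run:
```python
from h import *
I,D=snap("top","t2.png");J,E=snap("side","s2.png")
a=cv2.resize(I[225:355,330:470],None,fx=2.8,fy=2.8,interpolation=cv2.INTER_CUBIC)
b=cv2.resize(J[210:290,320:430],None,fx=3.5,fy=3.5,interpolation=cv2.INTER_CUBIC)
h=max(a.shape[0],b.shape[0]);p=lambda x:cv2.copyMakeBorder(x,0,h-x.shape[0],0,4,0)
cv2.imwrite("pics/c2.png",np.hstack([p(a),p(b)])[:,:,::-1])
```

```text
(no output)
```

View pics/c2.png

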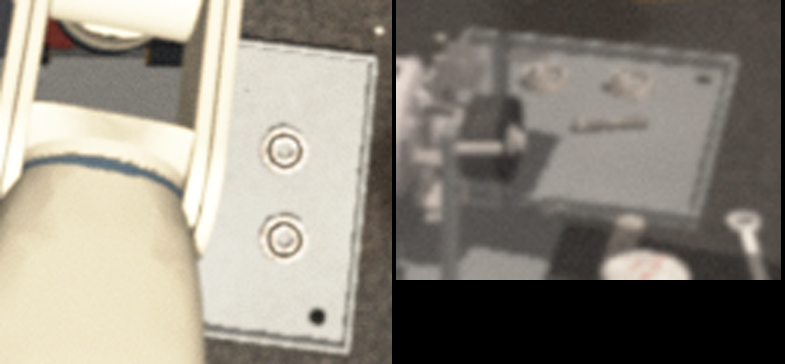

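Run:
```python
from h import *
print(plane("top",[[431.4,278.2],[431.3,309.9]],12),plane("side",[[362.6,232.3],[386,233.4]],12))
f=np.load("pics/t2.npz");P=cloud("top",f["D"]);print(P[272:286,424:440,2].round(0).astype(int))
g=np.load("pics/s2.npz");Q=cloud("side",g["D"]);print(Q[232,355:395].round(0)[::3])
Z=P[:,:,2];print(np.median(Z[290:300,420:445]))
```

```text
[[ 515.758 -280.366   12.   ]
 [ 436.234 -279.855   12.   ]] [[ 510.132 -263.136   12.   ]
 [ 434.111 -266.468   12.   ]]
[[   0    3    3   17   13   13   15   10   16   11   10   11   20    2
    -1    8]
 [   6   -3   10   17   12   12    8    8   14   13   14   15   17   13
     1    3]
 [   2   20    7   25    9    8   11   16   15    9   14   14   18   16
    12    0]
 [   7   15   12   13   12   20   18   20   12   17   11   12   15   20
    17    6]
 [  10   15   17   12   14 1560   -5    2    7    4   13   14    7   14
    16   19]
 [  16   15 1560   17   17 1560    4    3    5    4   10   16   14   13
    13   14]
 [  12   19   13   11   16    2   -1    0    4    4    3   18   11   10
    12   19]
 [  12   12   18   16   12    1    1   -3   -1   -3    2    9   17   13
    14   14]
 [  15   14    9   14   20    3    1    9    6    1    3   18   18    9
    18   10]
 [  17    9   13   13   17   12    7    2    0    5   19   12   16   12
    18   16]
 [   9   16   16   14   11   15   19   18   14   10   18   14   17   17
    11    4]
 [  -4   16   18   10   11   11   17   19   12   15   16   14   15   18
    14    3]
 [   4    0   13   17    5    9   11   13   11   15   14   10   12   14
     7    1]
 [   0   -5    6   16   12   11   10   11   11   15   17   13   12    9
     7    7]]
[[ 538. -290.   -2.]
 [ 526. -272.    8.]
 [ 515. -261.   14.]
 [ 505. -261.   14.]
 [ 496. -264.   14.]
 [ 488. -289.    2.]
 [ 478. -296.   -0.]
 [ 468. -295.    1.]
 [ 458. -294.    2.]
 [ 390. 1194.  714.]
 [ 438. -278.   11.]
 [ 428. -287.    7.]
 [ 418. -277.   13.]
 [ 409. -309.   -1.]]
2.879274473664218
```

Emit:
servo_tool(
  rows=[
    [0,0,0,-0.3,0.995,0.74,66],
    [0,0,0,-0.3,0.995,0.74,66],
    [0,0,0,-0.3,0.995,0.74,66],
    [0,0,0,-0.3,0.995,0.74,66],
    [0,0,0,-0.3,0.995,0.74,66],
  ],
)

```text
t: 4.12
ee_pos: [510.8, -283.1, 95.8]
orientation: [-3.138, 0.009, 0.01]
ft_force: [0.4, -0.4, 1.2]
width: 66.4
grasp_force: 0.0
```

Emit:
servo_tool(
  rows=[
    [0,0,0,0,0,0.3,66],
    [0,0,0,0,0,0.45,66],
    [0,0,0,0,0,0.475,66],
    [0,0,0,0,0,0.48,66],
    [0,0,0,0,0,0.48,66],
  ],
)

```text
t: 4.75
ee_pos: [516.2, -281.6, 5.4]
orientation: [3.14, -0.001, 0.003]
ft_force: [0.0, 0.4, 0.5]
width: 66.0
grasp_force: 0.0
```

Emit:
servo_tool(
  rows=[
    [0,0,0,0,0,0,30],
    [0,0,0,0,0,0,30],
    [0,0,0,0,0,0,30],
    [0,0,0,0,0,0,30],
    [0,0,0,0,0,0,30],
  ],
)

```text
t: 5.38
ee_pos: [515.1, -281.2, 3.8]
orientation: [-3.142, 0.001, 0.0]
ft_force: [0.1, -0.2, 0.0]
width: 30.4
grasp_force: 0.0
```

Run:
```python
from h import *
J,E=snap("side","s3.png");o=ctrl.get_obs();print(proj("side",[o["ee_pos"]]),o["ee_pos"])
b=cv2.resize(J[190:270,310:430],None,fx=6,fy=6,interpolation=cv2.INTER_CUBIC)
cv2.imwrite("pics/c3.png",b[:,:,::-1])
```

```text
[[361.568 232.096]] [ 515.05  -281.154    3.81 ]
```

View pics/c3.png

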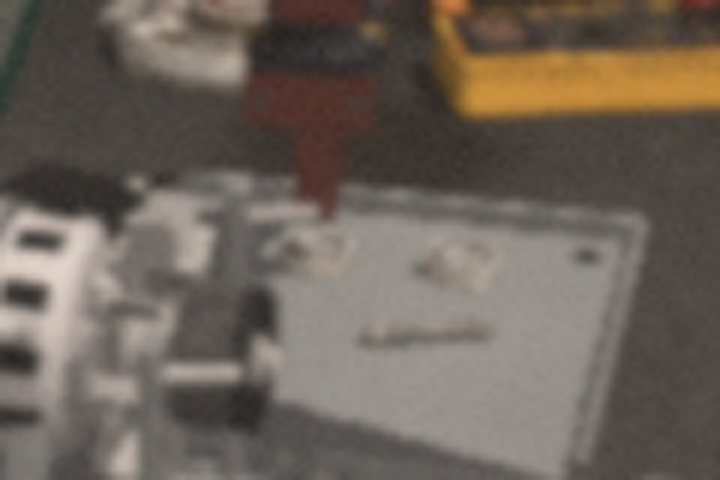

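Run:
```python
from h import *
g=np.load("pics/s3.npz");Q=cloud("side",g["D"]);I=g["I"]
for r in range(204,236,2): print(r,[Q[r,c].round(0).astype(int).tolist() for c in (360,363,366)],I[r,363])
```

```text
204 [[516, -200, 137], [506, -192, 141], [497, -195, 140]] [82 53 49]
206 [[515, -201, 130], [506, -200, 131], [497, -204, 130]] [80 50 43]
208 [[515, -200, 124], [506, -202, 124], [497, -196, 127]] [78 47 40]
210 [[515, -199, 118], [506, -204, 116], [497, -202, 118]] [81 50 44]
212 [[519, -250, 89], [510, -252, 89], [500, -252, 90]] [79 49 42]
214 [[519, -253, 81], [510, -253, 81], [501, -258, 80]] [85 57 52]
216 [[520, -257, 72], [510, -258, 72], [501, -259, 72]] [81 55 48]
218 [[519, -257, 65], [510, -258, 65], [500, -259, 65]] [81 52 47]
220 [[520, -261, 57], [510, -262, 56], [500, -261, 57]] [82 52 46]
222 [[519, -260, 50], [509, -258, 51], [503, -295, 35]] [86 57 51]
224 [[499, -29, 149], [510, -262, 42], [506, -347, 4]] [106  84  79]
226 [[498, -19, 148], [509, -259, 37], [505, -339, 0]] [115 100  95]
228 [[522, -294, 12], [512, -297, 12], [504, -319, 2]] [153 143 132]
230 [[521, -282, 11], [511, -289, 8], [500, -278, 14]] [156 143 131]
232 [[519, -270, 9], [509, -263, 13], [499, -264, 13]] [154 142 132]
234 [[518, -254, 10], [508, -256, 9], [499, -263, 7]] [161 148 138]
```

Emit:
servo_tool(
  rows=[
    [0,0,0,0,0,0,66],
    [0,0,0,0,0,0,66],
    [0,0,0,0,0,0.02,66],
    [0,0,0,0,0,0.04,66],
    [0,0,0,0,0,0.05,66],
    [0,0,0,0,0,0.05,66],
  ],
)

```text
t: 6.18
ee_pos: [514.9, -281.0, -6.4]
orientation: [-3.141, 0.001, 0.001]
ft_force: [-0.8, -0.2, -0.5]
width: 65.9
grasp_force: 0.0
```

Run:
```python
from h import *
J,E=snap("side","s4.png");Q=cloud("side",E);o=ctrl.get_obs();print(o["ee_pos"],o["ft_force"],o["width"])
m=(abs(Q[...,0]-512)<25)&(Q[...,1]<-215)&(Q[...,1]>-340)&(J[...,0].astype(int)-J[...,2]>22)
for r in range(200,240,2):
  k=m[r]; 
  if k.any(): print(r,Q[r][k].mean(0).round(0),k.sum())
```

```text
[ 515.059 -281.128   -6.249] [-0.82  -0.101 -0.527] 65.87614879583214
214 [ 520. -237.   88.] 2
216 [ 511. -235.   82.] 7
218 [ 511. -236.   75.] 7
220 [ 510. -247.   63.] 8
222 [ 511. -238.   60.] 7
224 [ 506. -239.   53.] 2
226 [ 506. -243.   44.] 2
228 [ 512. -241.   38.] 6
230 [ 513. -245.   28.] 8
232 [ 508. -257.   16.] 9
234 [ 507. -261.    7.] 8
```

Emit:
servo_tool(
  rows=[
    [0,0,0,0,0,0.03,66],
    [0,0,0,0,0,0.05,66],
    [0,0,0,0,0,0.06,66],
    [0,0,0,0,0,0.06,66],
  ],
)

```text
t: 6.72
ee_pos: [515.0, -281.1, -18.4]
orientation: [-3.141, 0.001, 0.001]
ft_force: [-0.3, 0.1, 0.2]
width: 66.1
grasp_force: 0.0
```

Emit:
servo_tool(
  rows=[
    [0,0,0,0,0,0.015,66],
    [0,0,0,0,0,0.02,66],
    [0,0,0,0,0,0.02,66],
  ],
)

```text
t: 7.1
ee_pos: [515.0, -281.1, -22.2]
orientation: [-3.142, 0.001, 0.0]
ft_force: [0.8, 0.6, -0.3]
width: 65.8
grasp_force: 0.0
```

Run:
```python
from h import *
J,E=snap("side","s5.png");Q=cloud("side",E);o=ctrl.get_obs();print(o["ee_pos"],o["ft_force"],o["width"])
m=(abs(Q[...,0]-512)<25)&(Q[...,1]<-215)&(Q[...,1]>-340)&(J[...,0].astype(int)-J[...,2]>22)
for r in range(220,244,2):
  k=m[r]; 
  if k.any(): print(r,Q[r][k].mean(0).round(0),k.sum())
```

```text
[ 515.123 -281.145  -22.14 ] [-0.139  0.986 -0.263] 66.2394477056357
220 [ 511. -236.   68.] 7
222 [ 511. -236.   61.] 7
224 [ 506. -240.   53.] 2
226 [ 506. -237.   47.] 2
228 [ 512. -238.   39.] 6
230 [ 512. -247.   28.] 7
232 [ 509. -245.   22.] 10
234 [ 510. -242.   16.] 9
236 [ 511. -239.   10.] 3
```

Emit:
servo_tool(
  rows=[
    [0,0,0,0,0,0.01,66],
    [0,0,0,0,0,0.01,30],
    [0,0,0,0,0,0.01,30],
    [0,0,0,0,0,0.01,30],
    [0,0,0,0,0,0.01,30],
    [0,0,0,0,0,0.01,30],
  ],
)

```text
t: 7.9
ee_pos: [515.1, -281.1, -24.1]
orientation: [-3.142, 0.001, 0.0]
ft_force: [-0.4, 0.3, -0.4]
width: 38.1
grasp_force: 30.0
```

Emit:
servo_tool(
  rows=[
    [0,0,0,0,0,-0.15,30],
    [0,0,0,0,0,-0.4,30],
    [0,0,0,0,0,-0.7,30],
    [0,0,0,0,0,-1,30],
  ],
)

```text
t: 8.4
ee_pos: [514.7, -281.0, 177.5]
orientation: [-3.141, 0.001, 0.001]
ft_force: [0.1, -0.0, -1.2]
width: 38.5
grasp_force: 30.0
```

Emit:
servo_tool(
  rows=[
    [0,0,0,0.2,-0.85,-0.22,30],
    [0,0,0,0.2,-0.85,-0.22,30],
    [0,0,0,0.2,-0.85,-0.22,30],
    [0,0,0,0.2,-0.85,-0.22,30],
  ],
)

```text
t: 8.9
ee_pos: [556.3, -108.3, 221.0]
orientation: [3.142, 0.006, 0.003]
ft_force: [0.1, -1.1, -1.8]
width: 38.3
grasp_force: 30.0
```

Emit:
servo_tool(
  rows=[
    [0,0,0,0.2,-0.88,0,30],
    [0,0,0,0.2,-0.88,0,30],
    [0,0,0,0.2,-0.88,0,30],
  ],
)

```text
t: 9.28
ee_pos: [595.4, 65.3, 219.3]
orientation: [3.141, -0.002, -0.001]
ft_force: [0.1, -0.3, -1.4]
width: 38.2
grasp_force: 30.0
```

Emit:
servo_tool(
  rows=[
    [0,0,0,0.19,-0.88,0,30],
    [0,0,0,0.19,-0.88,0,30],
    [0,0,0,0.19,-0.88,0,30],
    [0,0,0,0.19,-0.88,0.3,30],
    [0,0,0,0.19,-0.88,0.3,30],
  ],
)

```text
t: 9.9
ee_pos: [629.7, 238.7, 154.4]
orientation: [3.137, -0.001, -0.016]
ft_force: [0.1, -0.4, -1.6]
width: 38.4
grasp_force: 30.0
```

Emit:
servo_tool(
  rows=[
    [0,0,0,0,0,0.3,30],
    [0,0,0,0,0,0.6,30],
    [0,0,0,0,0,0.8,30],
    [0,0,0,0,0,0.8,30],
    [0,0,0,0,0,0.8,60],
    [0,0,0,0,0,0.8,60],
    [0,0,0,0,0,0.8,60],
  ],
)

```text
t: 10.78
ee_pos: [634.8, 241.2, 2.1]
orientation: [-3.141, 0.001, -0.005]
ft_force: [0.2, -0.1, -0.6]
width: 60.0
grasp_force: 0.0
```

Emit:
servo_tool(
  rows=[
    [0,0,0,0,0,-0.3,66],
    [0,0,0,0,0,-0.6,66],
    [0,0,0,0,0,-0.9,66],
    [0,0,0,0,0,-1,66],
  ],
)

```text
t: 11.28
ee_pos: [635.7, 241.7, 205.7]
orientation: [-3.139, 0.001, -0.012]
ft_force: [0.2, 0.1, 0.5]
width: 66.1
grasp_force: 0.0
```

Emit:
servo_tool(
  rows=[
    [0,0,0,-0.95,0.0,-0.15,66],
    [0,0,0,-0.95,0.0,-0.15,66],
    [0,0,0,-0.95,0.0,-0.15,66],
    [0,0,0,-0.95,0.0,-0.15,66],
    [0,0,0,-0.95,0.0,-0.15,66],
  ],
)

```text
t: 11.9
ee_pos: [443.8, 241.2, 230.2]
orientation: [-3.141, -0.0, -0.002]
ft_force: [0.9, 0.2, 0.0]
width: 65.8
grasp_force: 0.0
```

Run:
```python
from h import *
I,D=snap("top","t6.png");J,E=snap("side","s6.png");o=ctrl.get_obs();print(o["t"],o["ee_pos"])
b=np.hstack([I[170:365,130:470],J[200:395,200:450]])
b=cv2.resize(b,None,fx=1.35,fy=1.35,interpolation=cv2.INTER_CUBIC)
cv2.imwrite("pics/c6.png",b[:,:,::-1])
```

```text
12.0 [444.732 241.106 229.823]
```

View pics/c6.png

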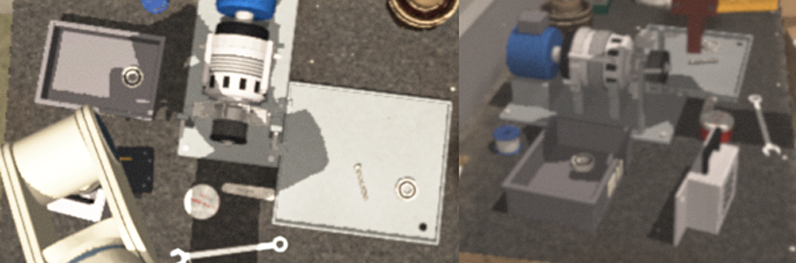

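Run:
```python
from h import *
f=np.load("pics/t6.npz");I=f["I"];Z=cloud("top",f["D"])[...,2]
g=I.astype(int).sum(2)/3
def blob(m,z):
  k,l,s,c=cv2.connectedComponentsWithStats(m.astype(np.uint8))
  for i in range(1,k):
    if s[i,4]>12:
      v,u=np.where(l==i);X=plane("top",np.c_[u,v],z)[:,:2].astype(np.float32);r=cv2.minAreaRect(X);print(c[i].round(1),s[i,4],np.round(r[0],1),np.round(r[1],1),round(r[2],1))
def box(u0,u1,v0,v1):
    m=np.zeros((480,640),bool); m[v0:v1,u0:u1]=1; return m
print("tote b");blob((Z>11)&(Z<24)&box(210,242,212,242),16)
print("bearing");blob((Z>9)&(Z<30)&box(418,445,295,325),15)
print("bolt");blob((I[:,:,0].astype(int)-I[:,:,2]>18)&box(380,412,280,330),9)
```

```text
tote b
[227.4 226.9] 135 [636.  237.9] [38.8 38.2] 2.2
bearing
[431.4 310.4] 160 [ 434.7 -279.8] [37.5 37.5] 89.9
bolt
[397.1 304.1] 124 [ 447.9 -193. ] [69.6 18.3] 10.1
```

Emit:
servo_tool(
  rows=[
    [0,0,0,-0.045,0.87,0,66],
    [0,0,0,-0.045,0.87,0,66],
    [0,0,0,-0.045,0.87,0,66],
  ],
)

```text
t: 12.38
ee_pos: [435.2, 64.7, 229.5]
orientation: [3.141, -0.003, -0.0]
ft_force: [0.6, 0.5, 0.2]
width: 65.8
grasp_force: 0.0
```

Emit:
servo_tool(
  rows=[
    [0,0,0,0,0.87,0,66],
    [0,0,0,0,0.87,0,66],
    [0,0,0,0,0.87,0,66],
  ],
)

```text
t: 12.75
ee_pos: [435.0, -110.3, 229.7]
orientation: [3.141, -0.004, 0.0]
ft_force: [0.7, -0.1, -0.0]
width: 65.7
grasp_force: 0.0
```

Emit:
servo_tool(
  rows=[
    [0,0,0,0,0.87,0.3,66],
    [0,0,0,0,0.87,0.6,66],
    [0,0,0,0,0.87,0.6,66],
    [0,0,0,0,0.87,0.6,66],
    [0,0,0,0,0.87,0.6,66],
    [0,0,0,0,0.87,0.6,66],
  ],
)

```text
t: 13.5
ee_pos: [434.5, -281.2, 109.9]
orientation: [-3.141, 0.002, 0.0]
ft_force: [0.6, 0.2, -1.1]
width: 66.3
grasp_force: 0.0
```

Emit:
servo_tool(
  rows=[
    [0,0,0,0,0,0.3,66],
    [0,0,0,0,0,0.5,66],
    [0,0,0,0,0,0.5,66],
  ],
)

```text
t: 13.88
ee_pos: [433.0, -279.3, 8.6]
orientation: [-3.139, -0.001, 0.005]
ft_force: [-0.6, 0.8, 0.1]
width: 65.8
grasp_force: 0.0
```

Emit:
servo_tool(
  rows=[
    [0,0,0,0,0,0.1,66],
    [0,0,0,0,0,0.155,66],
    [0,0,0,0,0,0.17,66],
    [0,0,0,0,0,0.17,66],
    [0,0,0,0,0,0.17,30],
    [0,0,0,0,0,0.17,30],
    [0,0,0,0,0,0.17,30],
    [0,0,0,0,0,0.17,30],
    [0,0,0,0,0,0.17,30],
  ],
)

```text
t: 15.0
ee_pos: [434.0, -281.0, -24.0]
orientation: [-3.141, 0.001, 0.0]
ft_force: [-1.2, 1.8, 5.2]
width: 38.2
grasp_force: 30.0
```

Emit:
servo_tool(
  rows=[
    [0,0,0,0,0,-0.15,30],
    [0,0,0,0,0,-0.4,30],
    [0,0,0,0,0,-0.7,30],
    [0,0,0,0,0,-1,30],
  ],
)

```text
t: 15.5
ee_pos: [433.7, -281.0, 177.3]
orientation: [-3.141, 0.001, 0.001]
ft_force: [1.8, -0.3, -1.0]
width: 38.2
grasp_force: 30.0
```

Emit:
servo_tool(
  rows=[
    [0,0,0,0.15,-1,-0.22,30],
    [0,0,0,0.15,-1,-0.22,30],
    [0,0,0,0.15,-1,-0.22,30],
    [0,0,0,0.15,-1,-0.22,30],
  ],
)

```text
t: 16.0
ee_pos: [464.6, -78.5, 220.6]
orientation: [-3.142, -0.004, -0.002]
ft_force: [0.5, -0.1, -2.0]
width: 38.3
grasp_force: 30.0
```

Emit:
servo_tool(
  rows=[
    [0,0,0,0.3,-1,0,30],
    [0,0,0,0.3,-1,0,30],
    [0,0,0,0.3,-1,0,30],
    [0,0,0,0.3,-1,0,30],
  ],
)

```text
t: 16.5
ee_pos: [524.8, 121.6, 219.5]
orientation: [-3.141, -0.004, -0.0]
ft_force: [-0.5, -0.4, -1.8]
width: 38.2
grasp_force: 30.0
```

Emit:
servo_tool(
  rows=[
    [0,0,0,0.6,-1,0,30],
    [0,0,0,0.6,-1,0,30],
    [0,0,0,0.6,-1,0,30],
    [0,0,0,0.6,-1,0.3,30],
    [0,0,0,0.6,-1,0.3,30],
  ],
)

```text
t: 17.12
ee_pos: [642.8, 318.6, 154.9]
orientation: [3.138, 0.001, -0.01]
ft_force: [-1.0, -1.2, -1.4]
width: 38.4
grasp_force: 30.0
```

Emit:
servo_tool(
  rows=[
    [0,0,0,0,0,0.3,30],
    [0,0,0,0,0,0.6,30],
    [0,0,0,0,0,0.8,30],
    [0,0,0,0,0,0.8,30],
    [0,0,0,0,0,0.8,60],
    [0,0,0,0,0,0.8,60],
    [0,0,0,0,0,0.8,60],
  ],
)

```text
t: 18.0
ee_pos: [645.8, 319.3, 2.2]
orientation: [-3.14, 0.001, -0.005]
ft_force: [0.1, -0.2, -0.2]
width: 59.9
grasp_force: 0.0
```

Emit:
servo_tool(
  rows=[
    [0,0,0,0,0,-0.3,40],
    [0,0,0,0,0,-0.6,40],
    [0,0,0,0,0,-0.9,40],
    [0,0,0,0,0,-1,40],
  ],
)

```text
t: 18.5
ee_pos: [646.7, 319.9, 206.1]
orientation: [-3.138, 0.001, -0.012]
ft_force: [-0.0, 0.4, -0.5]
width: 40.2
grasp_force: 0.0
```

Emit:
servo_tool(
  rows=[
    [0,0,0,-0.95,0.5,-0.15,40],
    [0,0,0,-0.95,0.5,-0.15,40],
    [0,0,0,-0.95,0.5,-0.15,40],
    [0,0,0,-0.95,0.5,-0.15,40],
    [0,0,0,-0.95,0.5,-0.15,40],
  ],
)

```text
t: 19.12
ee_pos: [452.9, 218.1, 230.2]
orientation: [3.142, -0.001, -0.0]
ft_force: [-0.0, -0.1, 0.5]
width: 40.3
grasp_force: 0.0
```

Run:
```python
from h import *
I,D=snap("top","t7.png");o=ctrl.get_obs();print(o["t"],o["ee_pos"]);Z=cloud("top",D)[...,2]
def blob(m,z):
  k,l,s,c=cv2.connectedComponentsWithStats(m.astype(np.uint8))
  for i in range(1,k):
    if s[i,4]>12:
      v,u=np.where(l==i);X=plane("top",np.c_[u,v],z)[:,:2].astype(np.float32);r=cv2.minAreaRect(X);print(c[i].round(1),s[i,4],np.round(r[0],1),np.round(r[1],1),round(r[2],1))
def box(u0,u1,v0,v1):
    m=np.zeros((480,640),bool); m[v0:v1,u0:u1]=1; return m
print("tote b");blob((Z>11)&(Z<26)&box(165,242,195,245),16)
print("tray");blob((Z>8)&(Z<30)&box(345,450,250,340),10)
print("bolt");blob((I[:,:,0].astype(int)-I[:,:,2]>20)&box(345,450,250,340),9)
```

```text
19.175 [454.424 218.873 230.269]
tote b
[170.4 203.1] 29 [694.  386.7] [ 6.  42.2] 80.2
[219.8 198.1] 52 [708.2 261.6] [111.7   6.6] 82.9
[167.1 221. ] 29 [647.  392.5] [ 4.8 42.3] 80.6
[197.4 221.6] 142 [647.1 314.4] [39.6 37.6] 64.7
[227.7 226.7] 136 [636.  237.9] [38.7 38.2] 2.2
tray
[395.5 297.4] 39 [ 462.8 -189.1] [28.6 13.1] 6.6
[399.4 312. ] 31 [ 429.9 -200.1] [30.7  6.7] 14.4
[357.9 337.8] 53 [ 363.2 -101. ] [72.5  5.6] 85.5
bolt
[397. 304.] 108 [ 447.5 -196.2] [67.7 14.5] 18.1
```

Emit:
servo_tool(
  rows=[
    [0,0,0,0,1,0,40],
    [0,0,0,0,1,0,40],
    [0,0,0,0,1,0,40],
  ],
)

```text
t: 19.55
ee_pos: [455.7, 30.0, 229.7]
orientation: [3.142, 0.001, 0.001]
ft_force: [0.9, -0.1, 0.6]
width: 39.7
grasp_force: 0.0
```

Emit:
servo_tool(
  rows=[
    [0,0,0,0,1,0,40],
    [0,0,0,0,1,0,40],
    [0,0,0,0,1,0,40],
    [0,0,0,0,1,0,40],
  ],
)

```text
t: 20.05
ee_pos: [455.3, -172.4, 229.5]
orientation: [3.141, -0.008, 0.0]
ft_force: [-0.1, -0.1, 1.2]
width: 40.1
grasp_force: 0.0
```

Emit:
servo_tool(
  rows=[
    [0,0,-0.186,-0.035,0.07,0.3,40],
    [0,0,-0.186,-0.035,0.07,0.6,40],
    [0,0,-0.186,-0.035,0.07,0.9,40],
    [0,0,-0.186,-0.035,0.07,1,40],
    [0,0,-0.186,-0.035,0.07,1,40],
    [0,0,-0.186,-0.035,0.07,1,40],
  ],
)

```text
t: 20.8
ee_pos: [448.4, -182.6, 30.4]
orientation: [3.111, 0.437, 0.002]
ft_force: [-0.8, -0.7, 1.0]
width: 39.8
grasp_force: 0.0
```

Run:
```python
from h import *
J,E=snap("side","s8.png");Q=cloud("side",E);o=ctrl.get_obs();print(o["t"],o["ee_pos"],Rot.from_rotvec(o["orientation"]).as_matrix()[:,0])
m=(Q[...,0]>405)&(Q[...,0]<490)&(Q[...,1]<-165)&(Q[...,1]>-225)&(Q[...,2]>7)&(Q[...,2]<20)
X=Q[m][:,:2].astype(np.float32);print(len(X),cv2.minAreaRect(X))
```

```text
20.85 [ 448.571 -182.818   30.85 ] [0.961 0.275 0.002]
40 ((442.5701904296875, -189.73574829101562), (65.7026596069336, 15.202462196350098), 17.224937438964844)
```

Emit:
servo_tool(
  rows=[
    [0,0,0,-0.02,0.05,0.1,40],
    [0,0,0,-0.02,0.05,0.22,40],
    [0,0,0,-0.02,0.05,0.267,40],
    [0,0,0,-0.02,0.05,0.267,40],
    [0,0,0,-0.02,0.05,0.267,2],
    [0,0,0,-0.02,0.05,0.267,2],
    [0,0,0,-0.02,0.05,0.267,2],
    [0,0,0,-0.02,0.05,0.267,2],
    [0,0,0,-0.02,0.05,0.267,2],
    [0,0,0,-0.02,0.05,0.267,2],
  ],
)

```text
t: 22.1
ee_pos: [446.4, -193.4, -23.0]
orientation: [3.111, 0.436, 0.001]
ft_force: [0.1, 0.6, 6.8]
width: 14.1
grasp_force: 30.0
```

Emit:
servo_tool(
  rows=[
    [0,0,0.186,0,0,-0.15,2],
    [0,0,0.186,0,0,-0.4,2],
    [0,0,0.186,0,0,-0.7,2],
    [0,0,0.186,0,0,-1,2],
    [0,0,0.186,0,0,-1,2],
  ],
)

```text
t: 22.72
ee_pos: [449.0, -194.7, 181.0]
orientation: [3.138, -0.001, 0.013]
ft_force: [-0.2, -0.7, -0.2]
width: 14.5
grasp_force: 30.0
```

Emit:
servo_tool(
  rows=[
    [0,0,0,0.2,-0.8,-0.22,2],
    [0,0,0,0.2,-0.8,-0.22,2],
    [0,0,0,0.2,-0.8,-0.22,2],
    [0,0,0,0.2,-0.8,-0.22,2],
  ],
)

```text
t: 23.22
ee_pos: [486.4, -31.0, 219.9]
orientation: [-3.141, -0.005, 0.001]
ft_force: [0.1, 0.0, 0.4]
width: 14.6
grasp_force: 30.0
```

Emit:
servo_tool(
  rows=[
    [0,0,0,0.25,-0.8,0,2],
    [0,0,0,0.25,-0.8,0,2],
    [0,0,0,0.25,-0.8,0,2],
    [0,0,0,0.25,-0.8,0,2],
  ],
)

```text
t: 23.72
ee_pos: [536.1, 127.7, 218.6]
orientation: [3.141, 0.003, -0.004]
ft_force: [0.8, 0.6, -1.0]
width: 14.1
grasp_force: 30.0
```

Emit:
servo_tool(
  rows=[
    [0,0,0,0.51,-0.76,0,2],
    [0,0,0,0.51,-0.76,0,2],
    [0,0,0,0.51,-0.76,0,2],
    [0,0,0,0.51,-0.76,0.3,2],
    [0,0,0,0.51,-0.76,0.3,2],
  ],
)

```text
t: 24.35
ee_pos: [634.3, 275.1, 154.1]
orientation: [3.136, -0.002, -0.018]
ft_force: [-0.2, -0.3, 0.1]
width: 14.5
grasp_force: 30.0
```

Emit:
servo_tool(
  rows=[
    [0,0,0,0,0,0.3,2],
    [0,0,0,0,0,0.6,2],
    [0,0,0,0,0,0.78,2],
    [0,0,0,0,0,0.78,2],
    [0,0,0,0,0,0.78,32],
    [0,0,0,0,0,0.78,32],
    [0,0,0,0,0,0.78,32],
  ],
)

```text
t: 25.22
ee_pos: [639.5, 278.9, 6.5]
orientation: [-3.141, 0.001, -0.004]
ft_force: [-0.4, -0.3, -0.1]
width: 31.9
grasp_force: 0.0
```

Emit:
servo_tool(
  rows=[
    [0,0,0,0,0,-0.3,32],
    [0,0,0,0,0,-0.6,0],
    [0,0,0,0,0,-0.9,0],
    [0,0,0,0,0,-1,0],
  ],
)

```text
t: 25.72
ee_pos: [640.5, 279.5, 210.4]
orientation: [-3.138, 0.001, -0.012]
ft_force: [0.2, -0.5, 0.3]
width: 5.5
grasp_force: 0.0
```

Emit:
servo_tool(
  rows=[
    [0,0,0,-0.85,0.5,-0.15,0],
    [0,0,0,-0.85,0.5,-0.15,0],
    [0,0,0,-0.85,0.5,-0.15,0],
    [0,0,0,-0.85,0.5,-0.15,0],
    [0,0,0,-0.85,0.5,-0.15,0],
  ],
)

```text
t: 26.35
ee_pos: [468.6, 178.7, 234.9]
orientation: [-3.141, 0.001, -0.002]
ft_force: [0.0, -0.8, 0.0]
width: 0.6
grasp_force: 0.0
```

Run:
```python
from h import *
I,D=snap("top","t9.png");J,E=snap("side","s9.png");o=ctrl.get_obs();print(o["t"],o["ee_pos"])
b=np.hstack([I[170:365,130:470],J[200:395,200:450]])
b=cv2.resize(b,None,fx=1.35,fy=1.35,interpolation=cv2.INTER_CUBIC)
cv2.imwrite("pics/c9.png",b[:,:,::-1])
Q=cloud("side",E);
for r in range(226,246,2):print(r,Q[r,347:357:3].round(0).astype(int).tolist())
```

```text
26.45 [469.697 179.31  234.523]
226 [[569, -324, 3], [524, -15, 148], [517, -25, 144], [509, -24, 145]]
228 [[567, -310, 1], [525, -22, 139], [547, -314, 1], [537, -310, 4]]
230 [[565, -296, 1], [525, -20, 134], [545, -298, 1], [535, -299, 2]]
232 [[563, -279, 2], [524, -17, 129], [543, -278, 4], [534, -282, 2]]
234 [[561, -262, 2], [524, -20, 122], [542, -267, 2], [532, -270, 1]]
236 [[560, -250, 1], [524, -16, 117], [541, -256, 0], [530, -252, 2]]
238 [[525, 45, 141], [390, 1194, 714], [509, 52, 146], [529, -240, 1]]
240 [[524, 57, 141], [515, 63, 145], [507, 63, 146], [503, 27, 128]]
242 [[523, 62, 138], [514, 68, 142], [507, 66, 141], [503, 31, 124]]
244 [[522, 71, 137], [514, 73, 139], [511, 26, 115], [503, 28, 117]]
```

View pics/c9.png

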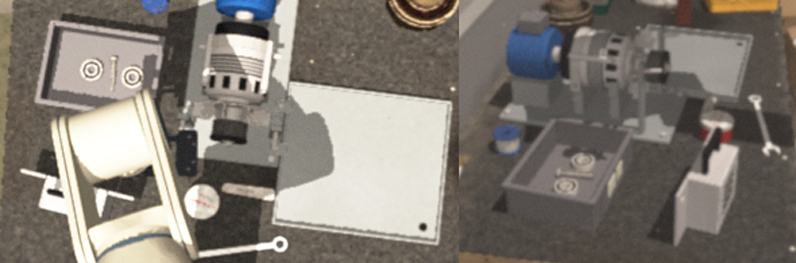

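Emit:
servo_tool(
  rows=[
    [0,0,0.067,0.47,0.215,0,0],
    [0,0,0.067,0.47,0.215,0,0],
    [0,0,0.067,0.47,0.215,0,0],
    [0,0,0.067,0.47,0.215,0,0],
  ],
)

```text
t: 26.95
ee_pos: [562.1, 136.0, 233.4]
orientation: [3.137, -0.159, -0.003]
ft_force: [-0.0, -0.2, 0.2]
width: 0.5
grasp_force: 0.0
```

Emit:
servo_tool(
  rows=[
    [0,0,0,0,0,0.25,0],
    [0,0,0,0,0,0.4,0],
    [0,0,0,0,0,0.4,0],
    [0,0,0,0,0,0.4,0],
  ],
)

```text
t: 27.45
ee_pos: [562.8, 136.3, 155.7]
orientation: [-3.137, 0.158, -0.002]
ft_force: [0.1, 0.1, 0.6]
width: 0.6
grasp_force: 0.0
```

Run:
```python
from h import *
J,E=snap("side","s10.png");I,D=snap("top","t10.png");o=ctrl.get_obs();print(o["t"],o["ee_pos"],Rot.from_rotvec(o["orientation"]).as_matrix()[:,0])
Q=cloud("side",E);m=(J[...,0].astype(int)-J[...,2]>22)&(abs(Q[...,0]-563)<40)&(abs(Q[...,1]-145)<50)
for r in range(150,300,4):
  if m[r].sum()>2: print(r,Q[r][m[r]].mean(0).round(0),m[r].sum(), Q[r][m[r]][:,0].min().round(0),Q[r][m[r]][:,0].max().round(0))
P=cloud("top",D);Z=P[...,2]
m=(Z>176)&(Z<192)&(P[...,0]<600)&(P[...,0]>530)&(abs(P[...,1]-46)<40);print(m.sum(),P[m].mean(0) if m.any() else "")
```

```text
27.55 [563.274 136.131 156.197] [ 0.995 -0.101  0.003]
150 [546. 166. 410.] 22 525.0 591.0
154 [557. 170. 402.] 29 528.0 589.0
174 [561. 168. 356.] 30 529.0 594.0
178 [561. 176. 349.] 30 531.0 595.0
182 [560. 172. 339.] 22 540.0 583.0
186 [560. 170. 329.] 22 541.0 583.0
190 [558. 168. 319.] 24 535.0 583.0
194 [562. 176. 312.] 20 541.0 583.0
206 [533. 169. 282.] 4 530.0 536.0
222 [559. 147. 230.] 11 549.0 570.0
226 [559. 145. 219.] 11 548.0 571.0
230 [559. 144. 208.] 11 548.0 571.0
234 [559. 144. 198.] 11 548.0 571.0
238 [558. 145. 188.] 6 551.0 567.0
7 [556.599  17.806 178.263]
```

Emit:
servo_tool(
  rows=[
    [0,0,0,0,0,0.06,0],
    [0,0,0,0,0,0.06,0],
  ],
)

```text
t: 27.8
ee_pos: [561.7, 135.4, 141.8]
orientation: [3.137, -0.159, -0.002]
ft_force: [-0.9, -0.2, 0.1]
width: 0.2
grasp_force: 0.0
```

Emit:
servo_tool(
  rows=[
    [0,0,0,0,0.2,0,0],
    [0,0,0,0,0.42,0,0],
    [0,0,0,0,0.64,0,0],
    [0,0,0,0,0.86,0,0],
    [0,0,0,0,1,0,0],
    [0,0,0,0,1,0,0],
  ],
)

```text
t: 28.55
ee_pos: [542.0, -65.0, 142.6]
orientation: [3.137, -0.164, 0.0]
ft_force: [-0.3, 0.2, 0.4]
width: 0.4
grasp_force: 0.0
```

Run:
```python
from h import *
A=[snap("side")[0] for _ in range(3)];o=ctrl.get_obs();print(o["t"],o["ee_pos"])
for a,b in((0,1),(1,2)): d=np.abs(A[a].astype(int)-A[b]).sum(2);m=d>70;v,u=np.where(m);print(m.sum(),np.median(u),np.median(v))
cv2.imwrite("pics/c11.png",np.hstack([cv2.resize(a[210:300,280:380],None,fx=2.5,fy=2.5) for a in A])[:,:,::-1])
```

```text
28.7 [542.165 -62.746 142.481]
184 328.0 252.5
182 328.0 255.0
```

View pics/c11.png

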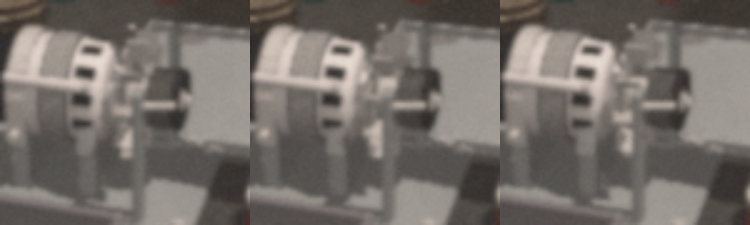

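Emit:
servo_tool(
  rows=[
    [0,0,0,0,0,-0.45,0],
    [0,0,0,0,0,-0.45,0],
    [0,0,0,0,0,-0.45,0],
  ],
)

```text
t: 29.08
ee_pos: [543.8, -62.4, 234.8]
orientation: [3.137, -0.156, 0.008]
ft_force: [-0.3, -0.0, -0.7]
width: 0.2
grasp_force: 0.0
```

Emit:
servo_tool(
  rows=[
    [0,0,0,-0.432,-0.918,0,34],
    [0,0,0,-0.432,-0.918,0,34],
    [0,0,0,-0.432,-0.918,0,34],
    [0,0,0,-0.432,-0.918,0,34],
    [0,0,0,-0.432,-0.918,0,34],
  ],
)

```text
t: 29.7
ee_pos: [473.9, 128.8, 231.5]
orientation: [3.137, -0.154, -0.002]
ft_force: [0.9, 0.2, -0.0]
width: 33.6
grasp_force: 0.0
```

```bash
cat > spin.py <<'E'
from h import *
A=[snap("side")[0] for _ in range(3)];o=ctrl.get_obs();print(o["t"],o["ee_pos"])
for a,b in((0,1),(1,2)): d=np.abs(A[a].astype(int)-A[b]).sum(2)[225:285,305:350];print((d>70).sum())
E
python3 spin.py
```

```text
29.85 [475.016 127.042 232.037]
57
52
```

Emit:
servo_tool(
  rows=[
    [0,0,0,-0.432,-0.918,0,34],
    [0,0,0,-0.432,-0.918,0,34],
    [0,0,0,-0.432,-0.918,0,34],
    [0,0,0,-0.432,-0.918,0,34],
    [0,0,0,-0.432,-0.918,0,34],
  ],
)

```text
t: 30.48
ee_pos: [407.7, 318.9, 232.2]
orientation: [3.137, -0.158, -0.0]
ft_force: [0.6, 0.2, -0.8]
width: 34.2
grasp_force: 0.0
```

Emit:
servo_tool(
  rows=[
    [0,0,-0.966,0,0,0,34],
    [0,0,-0.966,0,0,0,34],
    [0,0,-0.966,0,0,0,34],
    [0,0,-0.966,0,0,0,34],
    [0,0,-0.966,0,0,0,34],
    [0,0,-0.966,0,0,0,34],
    [0,0,-0.966,0,0,0,34],
    [0,0,-0.966,0,0,0,34],
    [0,0,-0.966,0,0,0,34],
    [0,0,-0.966,0,0,0,34],
  ],
)

```text
t: 31.72
ee_pos: [407.9, 318.2, 232.5]
orientation: [2.459, 1.955, -0.0]
ft_force: [0.2, -0.6, 0.0]
width: 34.1
grasp_force: 0.0
```

```bash
cat >> spin.py <<'E'
print(Rot.from_rotvec(o["orientation"]).as_matrix()[:,0],o["qpos"])
E
python3 spin.py
```

```text
31.875 [407.517 318.974 232.492]
17
5
[ 0.223  0.975 -0.   ] [ 0.641  0.215  1.826 -0.     1.101  0.866]
```

```bash
python3 spin.py
python3 - <<'E'
from h import *
a=cv2.imread("pics/c11.png").astype(int)
A=[a[:,i*250:(i+1)*250] for i in range(3)]
for i,j in((0,1),(1,2)):
  d=np.abs(A[i]-A[j]).sum(2);m=d>70;v,u=np.where(m);print(m.sum()/6.25,u.min(),u.max(),v.min(),v.max(),np.median(u),np.median(v))
E
```

```text
32.025 [407.28 319.34 232.47]
1
0
[ 0.222  0.975 -0.   ] [ 0.642  0.215  1.826 -0.     1.101  0.866]
167.68 70 163 49 201 121.0 107.0
172.0 73 163 56 201 121.0 114.0
```

Emit:
servo_tool(
  rows=[
    [0,0,0,0,0,0.25,34],
    [0,0,0,0,0,0.5,34],
    [0,0,0,0,0,0.65,34],
    [0,0,0,0,0,0.72,34],
    [0,0,0,0,0,0.735,34],
    [0,0,0,0,0,0.735,34],
  ],
)

```text
t: 32.78
ee_pos: [407.9, 319.9, 86.4]
orientation: [2.455, 1.96, 0.002]
ft_force: [-0.3, -0.4, 0.1]
width: 34.0
grasp_force: 0.0
```

Emit:
servo_tool(
  rows=[
    [0,0,0,0,0,0,4],
    [0,0,0,0,0,0,4],
    [0,0,0,0,0,0,4],
    [0,0,0,0,0,0,4],
    [0,0,0,0,0,0,4],
  ],
)

```text
t: 33.4
ee_pos: [407.2, 319.7, 86.1]
orientation: [-2.455, -1.96, -0.001]
ft_force: [-2.2, 0.9, 6.8]
width: 12.0
grasp_force: 30.0
```

Emit:
servo_tool(
  rows=[
    [0,0,0,0,0,-0.1,4],
    [0,0,0,0,0,-0.3,4],
    [0,0,0,0,0,-0.5,4],
    [0,0,0,0,0,-0.7,4],
    [0,0,0,0,0,-0.7,4],
  ],
)

```text
t: 34.02
ee_pos: [408.7, 320.4, 227.6]
orientation: [2.455, 1.96, 0.009]
ft_force: [-0.5, 0.1, -4.7]
width: 12.0
grasp_force: 30.0
```

Emit:
servo_tool(
  rows=[
    [0,0,0,-0.2,0.09,0,4],
    [0,0,0,-0.4,0.18,0,4],
    [0,0,0,-0.61,0.28,0,4],
    [0,0,0,-0.61,0.28,0,4],
  ],
)

```text
t: 34.52
ee_pos: [433.7, 184.9, 223.0]
orientation: [-2.458, -1.956, 0.007]
ft_force: [-0.4, 0.3, -4.4]
width: 11.7
grasp_force: 30.0
```

Emit:
servo_tool(
  rows=[
    [0,0,-0.083,-0.2,0.09,0,4],
    [0,0,-0.083,-0.4,0.18,0,4],
    [0,0,-0.083,-0.614,0.27,0.1,4],
    [0,0,-0.083,-0.614,0.27,0.25,4],
    [0,0,-0.083,-0.614,0.27,0.25,4],
    [0,0,-0.083,-0.614,0.27,0.25,4],
  ],
)

```text
t: 35.28
ee_pos: [460.4, 57.0, 175.3]
orientation: [-2.327, -2.11, 0.001]
ft_force: [0.7, 0.4, -5.0]
width: 11.7
grasp_force: 30.0
```

Run:
```python
from h import *
I,D=snap("top","t12.png");J,E=snap("side","s12.png");o=ctrl.get_obs();print(o["t"],o["ee_pos"],Rot.from_rotvec(o["orientation"]).as_matrix()[:,0])
a=cv2.resize(I[225:345,235:385],None,fx=2.6,fy=2.6,interpolation=cv2.INTER_CUBIC);b=cv2.resize(J[180:300,280:430],None,fx=2.6,fy=2.6,interpolation=cv2.INTER_CUBIC)
cv2.imwrite("pics/c12.png",np.hstack([a,b])[:,:,::-1])
```

```text
35.375 [461.016  57.117 176.159] [0.097 0.995 0.   ]
```

View pics/c12.png

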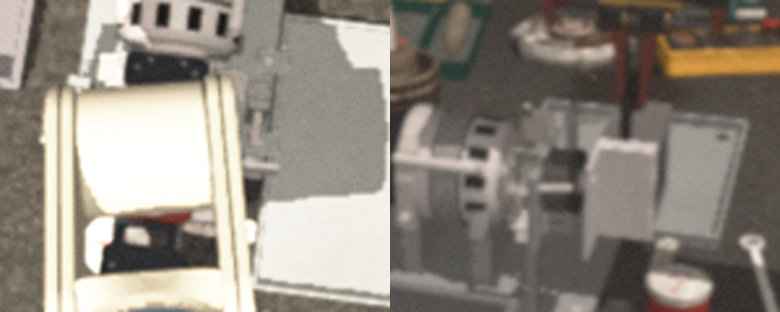

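Run:
```python
from h import *
g=np.load("pics/s12.npz");Q=cloud("side",g["D"]);t=np.load("pics/t12.npz");P=cloud("top",t["D"])
def st(X,n): print(n,len(X),"med",np.median(X,0),"p3",np.percentile(X,3,0),"p97",np.percentile(X,97,0)) if len(X) else print(n,0)
b=lambda A,x0,x1,y0,y1,z0,z1:A[(A[...,0]>x0)&(A[...,0]<x1)&(A[...,1]>y0)&(A[...,1]<y1)&(A[...,2]>z0)&(A[...,2]<z1)]
st(b(Q,460,500,120,185,70,200),"S flange-left")
st(b(Q,420,495,95,125,70,200),"S box left face")
st(b(Q,480,560,110,150,135,156),"S peg/post left")
st(b(P,470,500,-70,-5,150,210),"T flange right")
st(b(P,470,500,90,180,150,210),"T flange left")
st(b(P,490,522,-45,-15,138,158),"T peg right")
st(b(P,522,545,-45,-15,156,170),"T post right")
st(b(P,495,535,110,145,138,158),"T peg left")
st(b(P,535,560,110,145,156,170),"T post left")
```

```text
S flange-left 172 med [487.884 149.26  139.701] p3 [484.929 122.943  89.454] p97 [492.058 161.412 182.45 ]
S box left face 868 med [458.313 112.734 142.236] p3 [432.257  97.674  90.13 ] p97 [484.356 118.788 184.204]
S peg/post left 112 med [527.27  136.154 146.939] p3 [482.006 111.961 135.692] p97 [547.823 146.218 155.172]
T flange right 44 med [474.248 -30.578 183.107] p3 [471.135 -45.699 151.001] p97 [498.675 -18.79  189.867]
T flange left 2 med [491.963 156.395 182.251] p3 [491.078 156.208 180.083] p97 [492.849 156.581 184.419]
T peg right 40 med [508.728 -28.269 150.547] p3 [494.982 -32.753 144.492] p97 [520.76  -25.774 155.772]
T post right 36 med [528.617 -31.963 161.162] p3 [523.972 -38.965 158.162] p97 [533.399 -22.79  167.102]
T peg left 0
T post left 38 med [545.892 128.108 160.92 ] p3 [541.203 119.017 156.715] p97 [550.684 137.352 166.017]
```

Emit:
servo_tool(
  rows=[
    [0,0,0,-0.0085,0,0.05,4],
    [0,0,0,-0.0085,0,0.092,4],
    [0,0,0,-0.0085,0,0.092,4],
  ],
)

```text
t: 35.75
ee_pos: [459.5, 54.7, 156.3]
orientation: [-2.327, -2.109, 0.002]
ft_force: [-0.3, -0.4, -4.9]
width: 11.6
grasp_force: 30.0
```

Emit:
servo_tool(
  rows=[
    [0,0,0,0,0.03,0,4],
    [0,0,0,0,0.055,0,4],
    [0,0,0,0,0.075,0,4],
    [0,0,0,0,0.095,0,4],
    [0,0,0,0,0.115,0.001,4],
    [0,0,0,0,0.13,0.003,4],
    [0,0,0,0,0.14,0.006,4],
    [0,0,0,0,0.14,0.006,4],
  ],
)

```text
t: 36.75
ee_pos: [488.4, 52.0, 155.9]
orientation: [2.328, 2.109, 0.001]
ft_force: [-0.3, 1.2, -4.0]
width: 11.9
grasp_force: 30.0
```

```bash
cat > g.py <<'E'
from h import *
J,E=snap("side","sg.png");I,D=snap("top","tg.png");o=ctrl.get_obs();print(o["t"],o["ee_pos"],o["ft_force"],o["moment"])
Q=cloud("side",E)
b=lambda A,x0,x1,y0,y1,z0,z1:A[(A[...,0]>x0)&(A[...,0]<x1)&(A[...,1]>y0)&(A[...,1]<y1)&(A[...,2]>z0)&(A[...,2]<z1)]
def st(X,n): print(n,len(X),"med",np.median(X,0),"p3",np.percentile(X,3,0),"p97",np.percentile(X,97,0)) if len(X) else print(n,0)
x=o["ee_pos"][0];st(b(Q,x-41,x+20,95,122,40,200),"box")
a=cv2.resize(I[235:325,245:365],None,fx=3.2,fy=3.2,interpolation=cv2.INTER_CUBIC);c=cv2.resize(J[205:295,300:420],None,fx=3.2,fy=3.2,interpolation=cv2.INTER_CUBIC)
cv2.imwrite("pics/g%d.png"%(o["t"]*10),np.hstack([a,c])[:,:,::-1])
E
python3 g.py; ls pics/g3*
```

```text
36.85 [488.384  52.024 155.943] [ 0.806  1.873 -4.803] [ 0.394 -0.248  0.02 ]
box 710 med [483.451 108.415 120.692] p3 [460.257  98.29   70.823] p97 [506.554 113.061 163.767]
pics/g368.png
```

Emit:
servo_tool(
  rows=[
    [0,0,0,0,0.02,0.003,4],
    [0,0,0,0,0.04,0.006,4],
    [0,0,0,0,0.06,0.01,4],
    [0,0,0,0,0.075,0.013,4],
    [0,0,0,0,0.085,0.015,4],
    [0,0,0,0,0.085,0.015,4],
  ],
)

```text
t: 37.6
ee_pos: [505.4, 50.3, 152.9]
orientation: [2.328, 2.109, 0.001]
ft_force: [-0.1, 2.4, -3.5]
width: 11.6
grasp_force: 30.0
```

```bash
python3 g.py; ls pics/g3*
```

```text
37.7 [505.297  50.28  152.911] [ 1.124  2.084 -3.349] [ 0.499 -0.144 -0.001]
box 688 med [499.518 106.784 115.809] p3 [477.111  97.268  67.519] p97 [524.338 111.447 160.612]
pics/g368.png
pics/g377.png
```

View pics/g377.png

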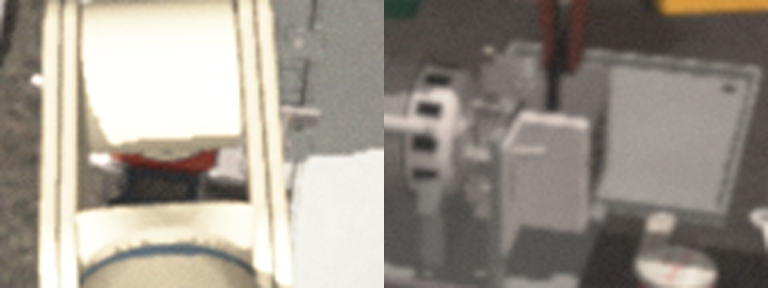

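Emit:
servo_tool(
  rows=[
    [0,0,0,0.005,0.005,0.006,4],
    [0,0,0,0.005,0.007,0.012,4],
    [0,0,0,0.005,0.007,0.016,4],
    [0,0,0,0.005,0.007,0.016,4],
  ],
)

```text
t: 38.2
ee_pos: [506.7, 50.8, 150.6]
orientation: [2.328, 2.109, 0.0]
ft_force: [-4.1, -1.9, 8.3]
width: 12.1
grasp_force: 30.0
```

Emit:
servo_tool(
  rows=[
    [0,0,0,0,-0.004,0,24],
    [0,0,0,0,-0.004,0,24],
    [0,0,0,0,-0.004,0,24],
    [0,0,0,0,-0.004,0,24],
  ],
)

```text
t: 38.7
ee_pos: [505.8, 51.2, 149.6]
orientation: [-2.328, -2.109, 0.0]
ft_force: [0.2, 0.2, -0.3]
width: 24.1
grasp_force: 0.0
```

```bash
python3 g.py; ls pics/g3*
```

```text
38.8 [505.736  51.186 149.587] [0.756 0.087 0.038] [-0.013 -0.047  0.036]
box 669 med [500.574 108.565 115.287] p3 [478.988  97.651  66.482] p97 [524.213 113.409 158.684]
pics/g368.png
pics/g377.png
pics/g388.png
```

Emit:
servo_tool(
  rows=[
    [0,0,0,0,0,-0.15,24],
    [0,0,0,0,0,-0.3,24],
    [0,0,0,0,0,-0.45,24],
    [0,0,0,0,0,-0.45,10],
  ],
)

```text
t: 39.3
ee_pos: [507.3, 51.3, 241.8]
orientation: [2.326, 2.107, 0.006]
ft_force: [0.2, -0.5, 0.6]
width: 17.8
grasp_force: 0.0
```

Emit:
servo_tool(
  rows=[
    [0,0,0,0.45,0.246,0,0],
    [0,0,0,0.45,0.246,0,0],
    [0,0,0,0.45,0.246,0,0],
    [0,0,0,0.45,0.246,0,0],
  ],
)

```text
t: 39.8
ee_pos: [562.4, 135.4, 238.3]
orientation: [-2.327, -2.109, 0.004]
ft_force: [-0.1, 0.1, 0.4]
width: 0.5
grasp_force: 0.0
```

```bash
python3 g.py; ls pics/g*
```

```text
39.9 [562.603 134.932 239.032] [ 0.332 -0.273 -0.739] [ 0.038 -0.048 -0.031]
box 238 med [530.627 106.977 108.442] p3 [521.911  97.709  66.719] p97 [571.279 119.3   159.163]
pics/g368.png
pics/g377.png
pics/g388.png
pics/g399.png
```

View pics/g399.png

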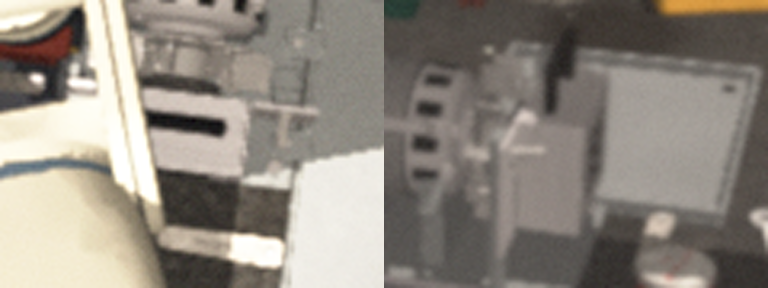

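Emit:
servo_tool(
  rows=[
    [0,0,0,0,0,0.2,0],
    [0,0,0,0,0,0.4,0],
    [0,0,0,0,0,0.475,0],
    [0,0,0,0,0,0.475,0],
  ],
)

```text
t: 40.4
ee_pos: [563.0, 135.3, 144.3]
orientation: [-2.328, -2.108, 0.002]
ft_force: [-0.6, -1.0, 0.1]
width: 0.4
grasp_force: 0.0
```

Emit:
servo_tool(
  rows=[
    [0,0,0,-0.25,0,0,0],
    [0,0,0,-0.5,0,0,0],
    [0,0,0,-0.75,0,0,0],
    [0,0,0,-1,0,0,0],
    [0,0,0,-1,0,0,0],
  ],
)

```text
t: 41.02
ee_pos: [544.8, -66.2, 146.7]
orientation: [2.331, 2.102, 0.003]
ft_force: [0.1, 0.3, 0.7]
width: 0.6
grasp_force: 0.0
```

```bash
python3 spin.py
```

```text
41.175 [544.668 -62.872 145.868]
148
142
[0.099 0.995 0.   ] [-0.137  0.369  1.837  0.     0.933 -0.038]
```

Emit:
servo_tool(
  rows=[
    [0,0,0,0,0,0,0],
    [0,0,0,0,0,0,0],
    [0,0,0,0,0,0,0],
    [0,0,0,0,0,0,0],
    [0,0,0,0,0,0,0],
    [0,0,0,0,0,0,0],
    [0,0,0,0,0,0,0],
    [0,0,0,0,0,0,0],
  ],
)

```text
t: 42.18
ee_pos: [543.9, -63.2, 144.7]
orientation: [2.328, 2.109, 0.0]
ft_force: [0.6, -0.4, -0.0]
width: 0.8
grasp_force: 0.0
```

```bash
python3 spin.py
```

```text
42.325 [543.847 -63.169 144.658]
157
129
[0.098 0.995 0.   ] [-0.137  0.371  1.838  0.     0.933 -0.039]
```

Emit:
servo_tool(
  rows=[
    [0,0,0,0,0,0,0],
    [0,0,0,0,0,0,0],
    [0,0,0,0,0,0,0],
    [0,0,0,0,0,0,0],
    [0,0,0,0,0,0,0],
    [0,0,0,0,0,0,0],
    [0,0,0,0,0,0,0],
    [0,0,0,0,0,0,0],
  ],
)

```text
t: 43.32
ee_pos: [543.9, -63.2, 144.7]
orientation: [2.328, 2.109, 0.0]
ft_force: [0.3, -0.4, -0.7]
width: 0.2
grasp_force: 0.0
```

```bash
python3 spin.py
```

```text
43.475 [543.872 -63.163 144.672]
114
87
[0.098 0.995 0.   ] [-0.137  0.371  1.838  0.     0.933 -0.039]
```

Emit:
servo_tool(
  rows=[
    [0,0,0,0,0,-0.2,0],
    [0,0,0,0,0,-0.45,0],
    [0,0,0,0,0,-0.45,0],
    [0,0,0,0,0,-0.45,0],
    [0,0,0,0,0,-0.45,0],
    [0,0,0,0,0,-0.45,0],
    [0,0,0,0,0,-0.45,0],
    [0,0,0,0,0,-0.45,0],
    [0,0,0,0,0,-0.45,0],
    [0,0,0,0,0,-0.45,0],
  ],
)

```text
t: 44.72
ee_pos: [543.9, -63.2, 234.7]
orientation: [2.328, 2.109, 0.0]
ft_force: [-0.1, -0.2, 0.7]
width: 0.3
grasp_force: 0.0
```

Emit:
servo_tool(
  rows=[
    [0,0,0,-0.3,-0.3,0,0],
    [0,0,0,-0.6,-0.6,0,0],
    [0,0,0,-0.9,-0.9,0,0],
    [0,0,0,-1,-1,0,0],
    [0,0,0,-1,-1,0,0],
    [0,0,0,-1,-1,0,0],
    [0,0,0,-1,-1,0,0],
    [0,0,0,-1,-1,0,0],
    [0,0,0,-1,-1,0,0],
    [0,0,0,-1,-1,0,0],
  ],
)

```text
t: 45.98
ee_pos: [325.6, -242.2, 234.6]
orientation: [-2.327, -2.111, -0.0]
ft_force: [-0.1, -0.6, 0.1]
width: 0.8
grasp_force: 0.0
```

```bash
python3 spin.py
```

```text
46.125 [ 325.329 -242.357  234.631]
0
0
[0.098 0.995 0.   ] [-0.67   0.029  2.039  0.     1.074 -0.572]
```

Emit:
servo_tool(
  rows=[
    [0,0,0,0,0,0,0],
    [0,0,0,0,0,0,0],
    [0,0,0,0,0,0,0],
    [0,0,0,0,0,0,0],
    [0,0,0,0,0,0,0],
    [0,0,0,0,0,0,0],
    [0,0,0,0,0,0,0],
    [0,0,0,0,0,0,0],
    [0,0,0,0,0,0,0],
    [0,0,0,0,0,0,0],
  ],
)

```text
t: 47.38
ee_pos: [325.2, -242.5, 234.7]
orientation: [2.328, 2.109, 0.0]
ft_force: [0.6, -0.6, 0.4]
width: 0.4
grasp_force: 0.0
```

```bash
python3 spin.py
```

```text
47.525 [ 325.183 -242.503  234.664]
0
0
[0.098 0.995 0.   ] [-0.67   0.029  2.039  0.     1.074 -0.572]
```

Emit:
servo_tool(
  rows=[
    [0,0,0,0,0,0,0],
    [0,0,0,0,0,0,0],
    [0,0,0,0,0,0,0],
    [0,0,0,0,0,0,0],
    [0,0,0,0,0,0,0],
    [0,0,0,0,0,0,0],
    [0,0,0,0,0,0,0],
    [0,0,0,0,0,0,0],
    [0,0,0,0,0,0,0],
    [0,0,0,0,0,0,0],
  ],
)

```text
t: 48.78
ee_pos: [325.2, -242.5, 234.7]
orientation: [2.328, 2.109, 0.0]
ft_force: [1.8, -0.7, -0.1]
width: 0.8
grasp_force: 0.0
```

```bash
python3 spin.py
python3 - <<'E'
from h import *
I,D=snap("top","tend.png");cv2.imwrite("pics/end.png",cv2.resize(I[140:365,135:470],None,fx=2.3,fy=2.3)[:,:,::-1])
P=cloud("top",D);b=lambda x0,x1,y0,y1,z0,z1:P[(P[...,0]>x0)&(P[...,0]<x1)&(P[...,1]>y0)&(P[...,1]<y1)&(P[...,2]>z0)&(P[...,2]<z1)]
X=b(505,545,-70,160,150,168);print(X.mean(0),len(X));X=b(480,530,0,110,180,215);print(X.mean(0),cv2.minAreaRect(X[:,:2].astype(np.float32)))
E
```

```text
48.925 [ 325.174 -242.526  234.677]
0
0
[0.098 0.995 0.   ] [-0.67   0.029  2.039  0.     1.074 -0.572]
[523.85   49.896 158.909] 568
[505.942  51.331 201.12 ] ((506.57421875, 51.853179931640625), (78.57485961914062, 12.658102989196777), 83.55238342285156)
```

View pics/end.png

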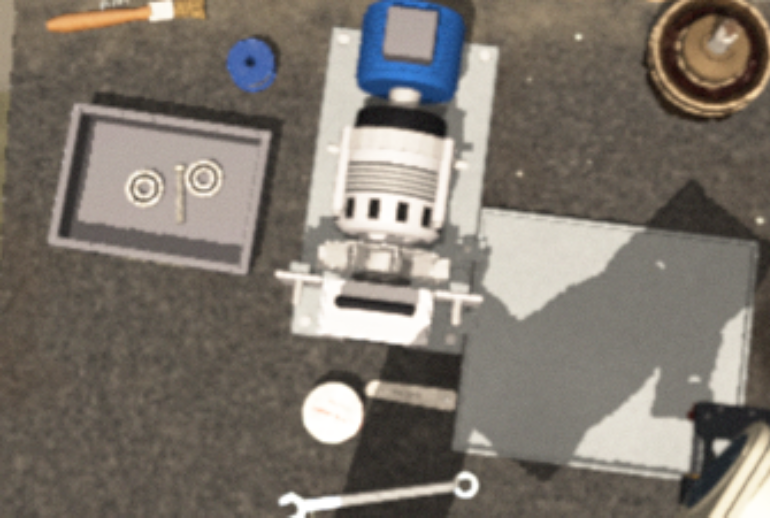

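```bash
python3 -c "
from workcell import ctrl
print(ctrl.close_job())"
```

```text
the job is handed in; nothing more can be done
None
```

Job handed in, with no verdict returned. The two bearings and the long bolt, the only hardware in the tray, are in the tote, and the guard hangs on both pegs, released. The fan coasted freely after a flick before and after hanging it, and is at rest.

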